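Move the greased brass bushing with tongs

TASK

The brass bushing has just been greased, so do not touch it with the gripper: pick up the red-handled tongs, use them to lift the brass bushing off the bench and stand it upright in the round green dish. Then lay the tongs flat on the bench, clear of the dish and the bushings, and let go. Leave the black bushing where it is.

Things in the scene. Friction and masses are not known exactly. Their poses are not given: they have to be found in the camera images.
- tongs: Spring tongs. Two parallel steel blades, 14 mm high (4 to 18 above the underside), tips at x=90; rear bar x=-74, 66 wide; low spine, foot at x=41. Red handles outside the blades: x -30 to 30, z 3 to 28, 54 wide over both at rest; squeezing along y closes both 1:1 (4.5 N at 44, 10 N at 32). Carry at 44 wide: blades 30 apart; squeeze on to pinch. Origin: underside, mid-handles; z up. 220 g
- brass_bushing: Brass-coloured flanged bushing standing upright on the bench: a foot flange 24 mm in diameter and 4 mm thick, above it a plain cylinder 18 mm in diameter up to 30 mm total height, about 45 g. Origin at the centre of its underside, z up.
- black_bushing: Black plastic bushing of the same shape and size, standing on the bench at least 70 mm from the brass one. To be left alone. Origin at the centre of its underside, z up.
- dish: Low round green dish fixed to the bench: 72 mm outside diameter, 64 mm inside, its floor 3 mm and its rim 8 mm above the bench. Origin at the centre of its underside, z up. Its place varies.
Things that resemble listed ones, but are neither listed nor needed, are in the scene too. Of the things that look like the brass_bushing, the smaller one is meant. Leave any orange look-alike of the tongs alone.

How it is judged:
On the way:
1. the brass bushing is lifted off the bench, pinched in the tongs (height (world z) of brass_bushing above 0.015 m and contact force between tongs and brass_bushing above 0.5 N), for 0.2 s.
At the end, for the whole second after the job is handed in: The brass bushing stands upright (within 10 degrees) on the floor of the dish, its centre within 22 mm of the dish's centre; the tongs lie flat on the bench (within 10 degrees), touching neither the dish nor a bushing; both are at rest (horizontal distance between brass_bushing and dish below 0.022 m and angle between each of brass_bushing, tongs's own z axis and vertical below 0.17 rad and height (world z) of each of brass_bushing, tongs below 0.008 m and linear speed of each of brass_bushing, tongs below 0.02 m/s and contact force between tongs and brass_bushing below 0.05 N and contact force between tongs and dish below 0.05 N and contact force between tongs and black_bushing below 0.05 N).
It fails at once if the gripper or arm touches the brass bushing (contact force between any of the fingers, the arm and brass_bushing above 0.5 N).
It fails at once if the black bushing is shifted by more than 20 mm or knocked over (distance of black_bushing from where it was at the start of the episode above 0.02 m or angle between black_bushing's own z axis and vertical above 0.5 rad).
It also fails if it takes over 48 s, if anything falls off the work surface, if the arm or the gripper's body presses on something with over 40 N, if the wrist force passes 120 N, or if a joint passes its speed limit or range.

ROBOT

A 6-joint arm with a two-finger parallel gripper is mounted at the origin on the work surface. World frame = base frame: x ahead of the robot, y to its left, z up, the work surface at z = 0. Lengths are in m, angles in rad, forces in N, time in s.
With the tool pointing down it reaches from about 0.35 to 0.8 m from the base axis. Payload 7.3 kg.
Tool frame: the origin (TCP) lies midway between the tips of the shut fingers; the grasp point (between the pads) lies 19 mm behind it; z points along the fingers, y is the line along which they close (so a half turn about z gives the same grasp; the last joint's range is limited). The gripper opens to 85 mm and grips with 20 to 120 N. Pads are 22 mm wide; open, the fingers measure 114 mm over their backs; the gripper's body (76 mm by 85 mm) begins 54 mm behind the grasp point. The pads swing forward as they close: fully open they stand 13 mm farther back than shut.
Start: joints at [-1.366, 0.342, 1.524, -0, 1.275, -0.146], TCP at [0.18, -0.493, 0.198] pointing down, gripper open.
Joint ranges: [-2.53, 2.53], [-0.77, 2.02], [0.04, 2.7], [-1, 4.14], [0.28, 2.66], [-3.11, 3.11]. Speed limits (rad/s): [2.57, 2.57, 3.14, 3.14, 3.14, 3.14].

INTERFACE

Orientations are given as [roll, pitch, yaw] about the fixed x, y, z axes, in that order (R = Rz(yaw) Ry(pitch) Rx(roll)).
In Python, from workcell import env gives the robot as it stands.
- The arm moves only by the shell command python3 -m handwheel 'ROWS' [OPENING] [FORCE]. ROWS is JSON, a list of rows, each a list of 2 entries, a list of its own where there are three numbers: the shift along the tool's x, y, z in cm, then the turn, a rotation vector about the tool's x, y, z in degrees. In form: [[[dx, dy, dz], [rx, ry, rz]], ...]. A call has 1 to 10 rows; each row shifts and turns the commanded pose from where the row before left it, along the tool's axes as they then stand; what a row does not reach is not made up. A row lasts 1/10 s, in which the tool goes at most 50 mm and 8.59 degrees, less where a joint would pass 70% of its speed; a pose out of reach is approached as far as the arm can. A call with a gripper value outside its range is refused whole. OPENING is the opening, from 0 (shut) to 1 (fully open), set as the call begins (- or left out, the last holds). The fingers move at their own pace and stop on an object; FORCE is the grip in N (left out, the last holds). Time passes only in rows, so rows that do not move let the fingers close. It gives the time, the measured TCP pose, the force, the opening and the grip force at its end, in the units of the state.
- env.observe(): the state, without advancing time (a new reading comes with each control period).
- env.capture(name): name is "scene" or "top"; returns the picture (384x512x3 uint8, red, green, blue); there is no depth.
- env.camera_params(name): a dict with "K" (3x3 intrinsics, pixels), "eye" and "rotation" of the camera in the world. Camera axes: x right, y up, looking along -z (the intrinsics and any distortion apply to the point x, -y, -z); pixel columns grow to the right and rows downward; lengths in m; the calibration is good to about 2 mm. A picture is of the moment at which its call begins. camera_params takes no time and is no camera call.
- env.hand_in(): hands the job in; it is judged then, once.
Trained networks look in the newest picture that a camera, given by its name, has taken for a name from the list of things; names that differ only in an ending like _2 or _b are one class to them, and where a whole thing is asked for, a point or a joint stands for the part that bears it (a point fixed in the world has none). Each returns a list of dicts, best first, with "p" (0 to 1); they miss things now and then, are a little off and sometimes report something else, mostly with a low value. They report only what shows in the picture. A call takes as long as a camera call. They do not tell look-alikes from the thing itself.
- env.masks_of(label, camera): "mask" (384x512 bool, what is visible of it) and "box" ([left, top, right, bottom] in pixels, round what is visible of it).
The state is a dict: "time": time; "qpos": joint angles; "qvel": joint speeds; "effort": joint torques, N m; "ee_pos": TCP position; "tcp_rot": TCP orientation; "ft_force": force on the tool from outside, world axes, zero at the start; "wrist_torque": the same for the moment, N m; "gripper_width": finger opening in m; "grip_force": force on a finger pad.
Only numpy, scipy, OpenCV 4.12 (cv2) and the standard library are available. Lean on these libraries where they do the work, as an engineer would, in place of code of your own. Each camera call takes 0.05 s, during which the arm holds its last target. There are 200 camera calls.

## Working session

There is one attempt and no reset: what is moved stays moved. The work goes in short steps, Python scripts to look and compute and a shell command to move; the robot and the scene stay as the last step left them, time stands still between calls to the robot, and variables do not carry over. Pictures are saved under pics/ and viewed, at most 10 in all, crops included, and the job is handed in when it is done.

```bash
mkdir -p pics; cat > h.py <<'E'
import numpy as np, cv2
from workcell import env
def ray(cam,u,v):
    p=env.camera_params(cam);K=np.array(p["K"]);R=np.array(p["rotation"]);e=np.array(p["eye"])
    d=np.array([(u-K[0,2])/K[0,0],-(v-K[1,2])/K[1,1],-1]);return e,R@d
def px2w(cam,u,v,z):
    e,d=ray(cam,u,v);return e+d*(z-e[2])/d[2]
def w2px(cam,P):
    p=env.camera_params(cam);K=np.array(p["K"]);R=np.array(p["rotation"]);e=np.array(p["eye"])
    c=(np.atleast_2d(P)-e)@R;q=np.c_[c[:,0],-c[:,1],-c[:,2]]@K.T;return q[:,:2]/q[:,2:]
E
python3 - <<'E'
from h import *
ims=[]
for c in("scene","top"):
    im=env.capture(c);cv2.imwrite(f"pics/{c}0.png",im[:,:,::-1]);ims.append(im)
    p=env.camera_params(c);print(c,np.round(p["K"],1).tolist(),np.round(p["eye"],3),np.round(p["rotation"],2).tolist(),[k for k in p])
    for l in("tongs","brass_bushing","black_bushing","dish"):
        for r in env.masks_of(l,c):
            m=r["mask"];ys,xs=np.nonzero(m);print(l,round(r["p"],2),r["box"],round(xs.mean(),1),round(ys.mean(),1),m.sum(),im[m].mean(0).round(), px2w(c,xs.mean(),ys.mean(),.015).round(3))
E
```

```text
scene [[486.0, 0.0, 254.2], [0.0, 486.0, 181.8], [0.0, 0.0, 1.0]] [ 1.142 -0.187  0.667] [0.8, -0.02, 1.34] ['K', 'eye', 'rotation']Traceback (most recent call last):
  File "<stdin>", line 8, in <module>
  File "h.py", line 7, in px2w
    e,d=ray(cam,u,v);return e+d*(z-e[2])/d[2]
                                         ~^^^
IndexError: invalid index to scalar variable.
```

View pics/scene0.png

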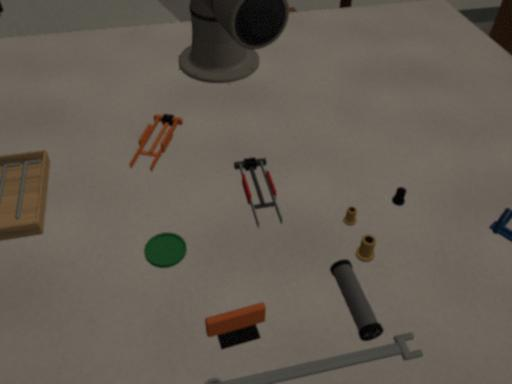

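The scene camera shows the red tongs near (260,190) with tips toward the camera, the small brass bushing near (350,216), the large one at (367,248), the black one at (399,196) and the dish at (165,250). The camera rotation is given as rpy, so I'm fixing the helper.

```bash
sed -i 's/R=np.array(p\["rotation"\])/R=Rot.from_euler("xyz",p["rotation"]).as_matrix()/; 1a from scipy.spatial.transform import Rotation as Rot' h.py
python3 - <<'E'
from h import *
for c in("scene","top"):
    im=env.capture(c);cv2.imwrite(f"pics/{c}0.png",im[:,:,::-1])
    p=env.camera_params(c);print(c,p["K"][0][0],np.round(p["eye"],3),np.round(p["rotation"],2))
    for l in("tongs","brass_bushing","black_bushing","dish"):
        for r in env.masks_of(l,c):
            m=r["mask"];ys,xs=np.nonzero(m);print(l,round(r["p"],2),np.round(r["box"]),round(xs.mean(),1),round(ys.mean(),1),m.sum(),im[m].mean(0).round(), px2w(c,xs.mean(),ys.mean(),.015).round(3))
s=env.observe();print(s["tcp_rot"],s["ee_pos"],s["time"])
E
```

```text
scene 486.02790638623947 [ 1.142 -0.187  0.667] [ 0.8  -0.02  1.34]
tongs 0.98 [127. 113. 181. 172.] 156.8 137.7 1195 [96. 57. 37.] [ 0.311 -0.191  0.015]
tongs 0.96 [232. 157. 282. 228.] 258.5 185.5 1136 [58. 45. 42.] [ 0.498 -0.014  0.015]
brass_bushing 0.78 [356. 234. 375. 264.] 366.3 248.4 403 [68. 53. 30.] [0.686 0.13  0.015]
brass_bushing 0.7 [344. 207. 356. 225.] 350.5 215.0 171 [68. 53. 30.] [0.608 0.131 0.015]
black_bushing 0.44 [388. 187. 409. 211.] 399.0 196.8 228 [34. 32. 29.] [0.584 0.238 0.015]
dish 0.83 [143. 230. 189. 267.] 165.2 249.4 1159 [27. 61. 33.] [ 0.614 -0.204  0.015]
top 445.8433572401362 [0.302 0.003 0.967] [ 0.22 -0.   -1.58]
tongs 0.93 [320. 238. 372. 324.] 344.6 285.8 937 [120.  76.  55.] [ 0.298 -0.185  0.015]
tongs 0.76 [247. 168. 278. 231.] 260.7 200.0 720 [83. 67. 62.] [ 0.482 -0.013  0.015]
brass_bushing 0.54 [192. 138. 202. 152.] 195.5 146.3 93 [97. 80. 59.] [0.605 0.131 0.015]
brass_bushing 0.49 [190. 104. 206. 121.] 197.1 112.1 192 [92. 73. 48.] [0.687 0.129 0.015]
black_bushing 0.6 [140. 154. 153. 164.] 145.7 157.6 100 [68. 63. 57.] [0.58  0.241 0.015]
[ 3.14150525e+00 -3.83133926e-05  3.50820764e-01] [ 0.18046336 -0.49302244  0.19751659] 0.6
```

View pics/top0.png

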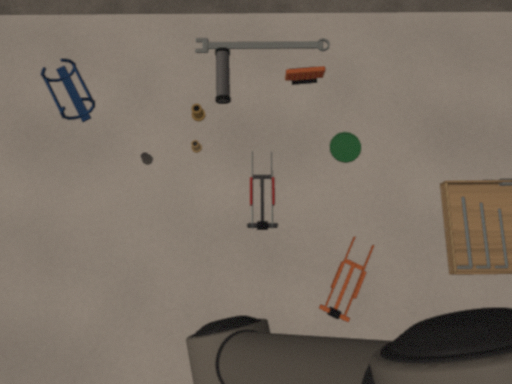

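The top view (world x up, y left) agrees with the scene view: small brass at (195,146), big one at (197,112), black at (146,158), dish at (345,147), and red tongs at (262,195) with tips pointing +x. The orange tongs at (345,285) stay untouched. Next I'll refine the tongs pose.

```bash
cat > t.py <<'E'
from h import *
def tongs(prior=None):
    for c in("top","scene"):
        im=env.capture(c);h=cv2.cvtColor(im,cv2.COLOR_RGB2HSV)
        red=(((h[...,0]<6)|(h[...,0]>172))&(h[...,1]>130)).astype(np.uint8)
        n,l,st,ce=cv2.connectedComponentsWithStats(red)
        for i in range(1,n):
            if st[i,4]>15:
                ys,xs=np.nonzero(l==i);q=px2w(c,*ce[i],.0155 if c=="scene" else .02)
                P=np.array([px2w(c,x,y,.02)[:2] for x,y in zip(xs,ys)]);v=cv2.fitLine(P.astype(np.float32),2,0,.01,.01).ravel()
                print(c,"red",st[i],q.round(4),"ang",np.degrees(np.arctan2(v[1],v[0])).round(1))
E
python3 - <<'E'
from t import *
tongs()
for c in("top","scene"):
    im=env.capture(c);h=cv2.cvtColor(im,cv2.COLOR_RGB2HSV)
    g=((abs(h[...,0].astype(int)-65)<18)&(h[...,1]>90)).astype(np.uint8)
    n,l,st,ce=cv2.connectedComponentsWithStats(g);i=1+st[1:,4].argmax();print("dish",st[i],px2w(c,*ce[i],.006).round(4))
# overlay of model at guess; crop
im=env.capture("top")[:,:,::-1];cv2.imwrite("pics/crop1.png",np.hstack([cv2.resize(im[140:240,180:290],None,fx=4,fy=4,interpolation=cv2.INTER_CUBIC)]))
E
```

```text
top red [250 178   2  26  49] [0.5018 0.0094 0.02  ] ang -0.6
top red [272 178   2  26  32] [ 0.5054 -0.039   0.02  ] ang 0.1
scene red [266 171  10  24  79] [0.4958 0.0107 0.0155] ang -0.7
scene red [243 175   8  28  95] [ 0.5009 -0.0386  0.0155] ang -2.7
dish [331 133  29  29 653] [ 0.6035 -0.2042  0.006 ]
dish [ 145  233   41   34 1066] [ 0.6073 -0.2045  0.006 ]
```

View pics/crop1.png

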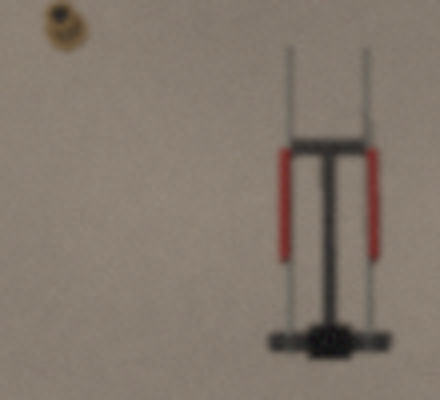

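Tongs are at about (0.501, -0.015) with yaw about 0. The dish is at (0.605, -0.204) and the bushing at (0.606, 0.131). Moving above the tongs now.

```bash
python3 -m handwheel '[[[2.33,-1.69,0],[0,0,0]],[[2.33,-1.69,0],[0,0,0]],[[2.33,-1.69,0],[0,0,0]],[[2.33,-1.69,0],[0,0,0]],[[2.33,-1.69,0],[0,0,0]],[[2.33,-1.69,0],[0,0,0]],[[2.33,-1.69,0],[0,0,0]],[[2.33,-1.69,0],[0,0,0]],[[2.33,-1.69,0],[0,0,0]],[[2.33,-1.69,0],[0,0,0]]]' 1 30
python3 -m handwheel '[[[2.33,-1.69,0],[0,0,0]],[[2.33,-1.69,0],[0,0,0]],[[2.33,-1.69,0],[0,0,0]],[[2.33,-1.69,0],[0,0,0]],[[2.33,-1.69,0],[0,0,0]],[[2.33,-1.69,0],[0,0,0]],[[2.33,-1.69,0],[0,0,0]],[[2.33,-1.69,0],[0,0,0]],[[2.33,-1.69,0],[0,0,0]],[[2.33,-1.69,0],[0,0,0]]]'
python3 -m handwheel '[[[0,0,3],[0,0,6.7]],[[0,0,3],[0,0,6.7]],[[0,0,3],[0,0,6.7]],[[0,0,0],[0,0,0]]]'
```

```text
time: 1.85
ee_pos: [0.3417, -0.2533, 0.1977]
tcp_rot: [3.141, -0.0, 0.351]
ft_force: [0.6, -0.3, 0.0]
gripper_width: 0.0855
grip_force: 0.0
time: 2.85
ee_pos: [0.5025, -0.0144, 0.1976]
tcp_rot: [3.141, -0.0, 0.351]
ft_force: [-0.4, -0.4, -0.5]
gripper_width: 0.0856
grip_force: 0.0
time: 3.25
ee_pos: [0.4992, -0.0149, 0.1042]
tcp_rot: [-3.14, 0.008, -0.001]
ft_force: [0.9, 0.8, 0.6]
gripper_width: 0.085
grip_force: 0.0
```

```bash
python3 -m handwheel '[[[0,0,2],[0,0,0]],[[0,0,2],[0,0,0]],[[0,0,2],[0,0,0]],[[0,0,1.5],[0,0,0]],[[0,0,1.5],[0,0,0]],[[0,0,1.2],[0,0,0]],[[0,0,0],[0,0,0]],[[0,0,0],[0,0,0]]]'
python3 -m handwheel '[[[0,0,0],[0,0,0]],[[0,0,0],[0,0,0]],[[0,0,0],[0,0,0]],[[0,0,0],[0,0,0]],[[0,0,0],[0,0,0]],[[0,0,0],[0,0,0]]]' 0.518 30
```

```text
time: 4.05
ee_pos: [0.5025, -0.0156, 0.0062]
tcp_rot: [3.141, -0.001, 0.001]
ft_force: [0.1, -0.1, 0.0]
gripper_width: 0.0853
grip_force: 0.0
time: 4.65
ee_pos: [0.5019, -0.0155, 0.0055]
tcp_rot: [3.142, -0.0, 0.0]
ft_force: [-0.3, -0.3, 0.2]
gripper_width: 0.0446
grip_force: 0.0
```

```bash
python3 -m handwheel '[[[0,0,0],[0,0,0]],[[0,0,0],[0,0,0]]]'
python3 - <<'E'
from t import *
im=env.capture("scene")[:,:,::-1];cv2.imwrite("pics/s2.png",cv2.resize(im[110:250,180:320],None,fx=4,fy=4,interpolation=cv2.INTER_CUBIC))
E
```

```text
time: 4.85
ee_pos: [0.5019, -0.0155, 0.0055]
tcp_rot: [3.141, -0.0, -0.0]
ft_force: [-0.4, 0.7, 0.4]
gripper_width: 0.0443
grip_force: 0.0
```

View pics/s2.png

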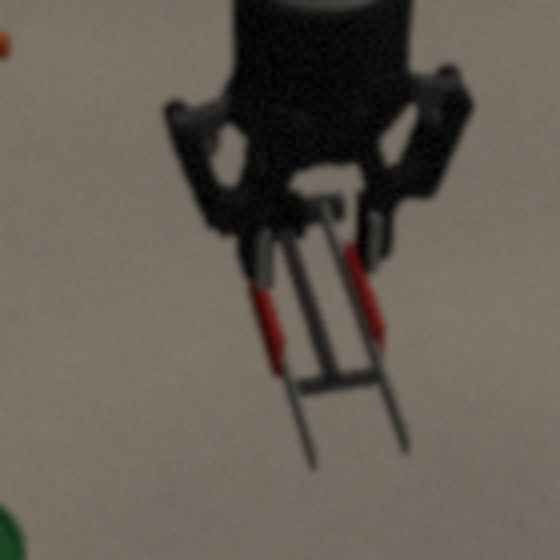

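The fingers are outside both red handles, but the grip reads 0. I'll squeeze slightly more to see whether the reading rises.

```bash
python3 -m handwheel '[[[0,0,0],[0,0,0]],[[0,0,0],[0,0,0]],[[0,0,0],[0,0,0]]]' 0.47 30; python3 - <<'E'
from t import *
tongs();s=env.observe();print(s["grip_force"],s["gripper_width"])
E
```

```text
time: 5.2
ee_pos: [0.5019, -0.0155, 0.0055]
tcp_rot: [3.142, 0.0, -0.0]
ft_force: [-0.1, -0.3, -1.7]
gripper_width: 0.0401
grip_force: 0.0
scene red [266 171  10  24  76] [0.4964 0.0107 0.0155] ang -1.2
scene red [243 180   8  23  78] [ 0.5066 -0.039   0.0155] ang -1.8
0.0 0.039940575016976246
```

```bash
python3 - <<'E'
from t import *
im=env.capture("scene").copy()
P=np.array([[.502+dx,-.0155+dy,z] for dx in(-.011,.011) for dy in(-.02,.02) for z in(.01,.03)])
H=np.array([[.502+dx,-.0155+dy,.028] for dx in(-.03,.03) for dy in(-.027,.027)])
im2=cv2.resize(im[130:230,200:310],None,fx=7,fy=6,interpolation=cv2.INTER_CUBIC)
im2=cv2.convertScaleAbs(im2,alpha=1.8)
for pts,col in((P,(255,255,0)),(H,(0,255,255))):
    for u,v in w2px("scene",pts): cv2.circle(im2,(int((u-200+.5)*7),int((v-130+.5)*6)),3,col,-1)
print(w2px("scene",P).round(0).tolist())
cv2.imwrite("pics/s3.png",im2[:,:,::-1])
s=env.observe();print(s["ee_pos"],s["ft_force"])
E
```

```text
[[247.0, 187.0], [247.0, 179.0], [267.0, 183.0], [267.0, 176.0], [249.0, 195.0], [249.0, 187.0], [270.0, 191.0], [270.0, 184.0]]
[ 0.50191302 -0.01549367  0.00547762] [ 0.11520962 -0.00400894  0.43651091]
```

View pics/s3.png

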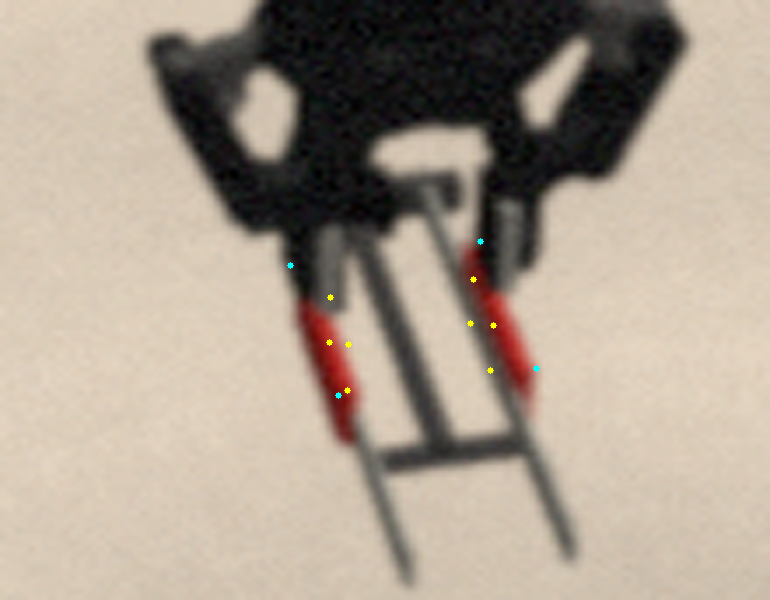

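The red handles sit where predicted and are not squeezed. The fingertips look too high or too far back, with tips near px (246,182) and (273,178). I'll look at the top view too.

```bash
python3 - <<'E'
from t import *
im=env.capture("top").copy()
u0,v0=200,150;F=6
im2=cv2.convertScaleAbs(cv2.resize(im[v0:v0+95,u0:u0+120],None,fx=F,fy=F,interpolation=cv2.INTER_CUBIC),alpha=1.5)
P=np.array([[.502+dx,-.0155+dy,.012] for dx in(-.011,.011) for dy in(-.02,.02)])
for u,v in w2px("top",P): cv2.circle(im2,(int((u-u0+.5)*F),int((v-v0+.5)*F)),3,(255,255,0),-1)
cv2.imwrite("pics/t3.png",im2[:,:,::-1]);print(env.observe()["qpos"])
E
```

```text
[-1.83562428e-01  5.45626326e-01  1.81698220e+00 -1.42796451e-04
  7.78899508e-01  1.38734679e+00]
```

View pics/t3.png

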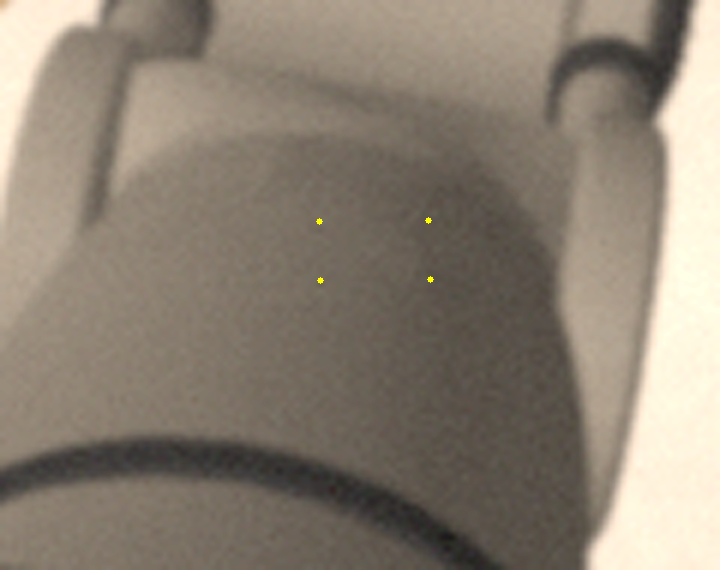

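The arm blocks the top view. By the spec, open pads stand 13 mm back, so I can lower further while open and then look again.

```bash
python3 -m handwheel '[[[0,0,0],[0,0,0]],[[0,0,0],[0,0,0]],[[0,0,0],[0,0,0]],[[0,0,0],[0,0,0]]]' 1
python3 -m handwheel '[[[0,0,0.3],[0,0,0]],[[0,0,0.3],[0,0,0]],[[0,0,0],[0,0,0]]]'
python3 - <<'E'
from t import *
im=env.capture("scene").copy()
x,y,z=env.observe()["ee_pos"]
P=np.array([[x+dx,y+dy,z+.013] for dx in(-.011,.011) for dy in(-.0425,.0425,-.057,.057)])
im2=cv2.convertScaleAbs(cv2.resize(im[130:230,200:310],None,fx=7,fy=6,interpolation=cv2.INTER_CUBIC),alpha=2)
for u,v in w2px("scene",P): cv2.circle(im2,(int((u-200+.5)*7),int((v-130+.5)*6)),3,(255,255,0),-1)
cv2.imwrite("pics/s4.png",im2[:,:,::-1])
E
```

```text
time: 5.8
ee_pos: [0.5019, -0.0155, 0.0055]
tcp_rot: [3.142, -0.0, -0.0]
ft_force: [-0.8, 0.6, 0.1]
gripper_width: 0.0852
grip_force: 0.0
time: 6.1
ee_pos: [0.5015, -0.0154, -0.0011]
tcp_rot: [-3.141, 0.001, -0.0]
ft_force: [1.0, 0.2, 0.0]
gripper_width: 0.0856
grip_force: 0.0
```

View pics/s4.png

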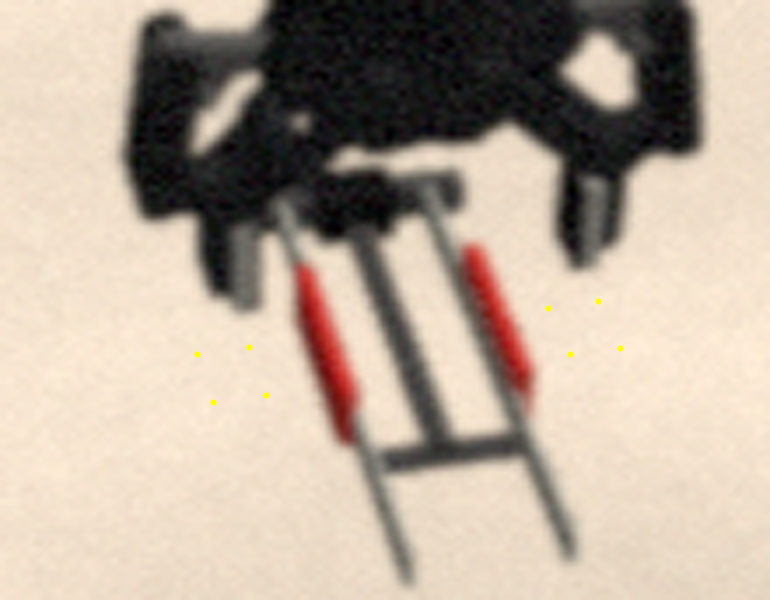

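The rendered fingertips are about 30 mm higher than the reported TCP implies: expected rows were ~190 and they show at ~181, straight above the handles. So the fingers closed over empty air above the handles. I'll descend further with the fingers open, watching the force.

```bash
python3 -m handwheel '[[[0,0,0.4],[0,0,0]],[[0,0,0.4],[0,0,0]],[[0,0,0],[0,0,0]]]'
python3 -m handwheel '[[[0,0,0.4],[0,0,0]],[[0,0,0.4],[0,0,0]],[[0,0,0],[0,0,0]]]'
python3 - <<'E'
from t import *
im=env.capture("scene").copy()
s=env.observe();print(s["ee_pos"],s["effort"].round(1) if hasattr(s["effort"],"round") else s["effort"])
x,y,z=s["ee_pos"]
P=np.array([[x+.011,y+dy,zz] for zz in(0,.02) for dy in(-.0425,.0425,-.057,.057)])
im2=cv2.convertScaleAbs(cv2.resize(im[130:230,200:310],None,fx=7,fy=6,interpolation=cv2.INTER_CUBIC),alpha=2)
for u,v in w2px("scene",P): cv2.circle(im2,(int((u-200+.5)*7),int((v-130+.5)*6)),3,(255,255,0),-1)
cv2.imwrite("pics/s5.png",im2[:,:,::-1])
E
```

```text
time: 6.45
ee_pos: [0.5014, -0.0154, -0.0092]
tcp_rot: [-3.141, 0.001, -0.0]
ft_force: [-0.2, 1.1, -0.3]
gripper_width: 0.0855
grip_force: 0.0
time: 6.75
ee_pos: [0.5015, -0.0154, -0.0172]
tcp_rot: [-3.141, 0.001, -0.0]
ft_force: [0.1, -0.1, -0.8]
gripper_width: 0.0853
grip_force: 0.0
[ 0.50163447 -0.01546201 -0.01686552] [ -0.  -45.9 -15.2  -0.   -0.    0. ]
```

View pics/s5.png

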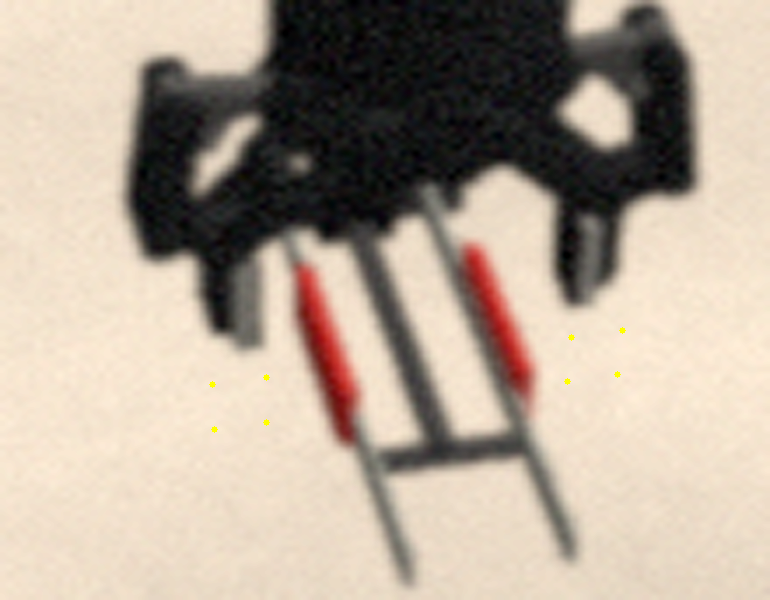

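There is no contact at TCP z = -17 mm, and the open tips (rows ~187 and ~180) are still at about z = 35 mm. That confirms the offset. Lowering about 2 cm more, then gripping.

```bash
python3 -m handwheel '[[[0,0,0.5],[0,0,0]],[[0,0,0.5],[0,0,0]],[[0,0,0.4],[0,0,0]],[[0,0,0.4],[0,0,0]],[[0,0,0],[0,0,0]]]'
python3 -m handwheel '[[[0,0,0],[0,0,0]],[[0,0,0],[0,0,0]],[[0,0,0],[0,0,0]],[[0,0,0],[0,0,0]],[[0,0,0],[0,0,0]]]' 0.518 30
```

```text
time: 7.3
ee_pos: [0.5014, -0.0154, -0.0352]
tcp_rot: [-3.141, 0.001, -0.0]
ft_force: [-0.3, -0.6, -0.3]
gripper_width: 0.0854
grip_force: 0.0
time: 7.8
ee_pos: [0.5023, -0.0155, -0.0339]
tcp_rot: [3.141, -0.001, -0.0]
ft_force: [-1.2, 1.1, 5.7]
gripper_width: 0.0443
grip_force: 4.4
```

Grip reads 4.4 N at 44 mm, so the handles are held. The tips just touch the bench. Lifting, then moving above the bushing.

```bash
python3 -m handwheel '[[[0,0,-0.5],[0,0,0]],[[0,0,-1],[0,0,0]],[[0,0,-1],[0,0,0]],[[0,0,-1.5],[0,0,0]],[[0,0,-1.5],[0,0,0]]]'
python3 -m handwheel '[[[0.3,-1.5,0],[0,0,0]],[[0.3,-1.6,0],[0,0,0]],[[0.3,-1.6,0],[0,0,0]],[[0.3,-1.6,0],[0,0,0]],[[0.3,-1.6,0],[0,0,0]],[[0.3,-1.6,0],[0,0,0]],[[0.3,-1.6,0],[0,0,0]],[[0.3,-1.6,0],[0,0,0]],[[0.2,-1.5,0],[0,0,0]],[[0,-0.45,0],[0,0,0]]]'
python3 -m handwheel '[[[0,0,0],[0,0,0]],[[0,0,0],[0,0,0]],[[0,0,0],[0,0,0]]]'
python3 - <<'E'
from t import *
import sys
im=env.capture("scene").copy();x,y,z=env.observe()["ee_pos"];zu=z+.034
P=np.array([[x+90e-3,y+s*.0155,zu+.018] for s in(-1,1)]+[[x+.03,y+s*.022,zu+.028] for s in(-1,1)]);B=np.array([[.606,.131,0],[.606,.131,.03]])
u0,v0=280,130;F=6
im2=cv2.convertScaleAbs(cv2.resize(im[v0:v0+100,u0:u0+130],None,fx=F,fy=F,interpolation=cv2.INTER_CUBIC),alpha=2)
for pts,c in((P,(255,255,0)),(B,(0,255,255))):
    for u,v in w2px("scene",pts): cv2.circle(im2,(int((u-u0+.5)*F),int((v-v0+.5)*F)),3,c,-1)
cv2.imwrite("pics/s6.png",im2[:,:,::-1])
for c in("scene","top"):
    env.capture(c) if c=="top" else 0
    for r in env.masks_of("brass_bushing",c): print(c,r["p"],np.round(r["box"],1))
E
```

```text
time: 8.3
ee_pos: [0.5019, -0.0155, 0.0216]
tcp_rot: [3.141, -0.0, 0.0]
ft_force: [-0.2, -0.3, -2.1]
gripper_width: 0.0443
grip_force: 4.3
time: 9.3
ee_pos: [0.5281, 0.1325, 0.0207]
tcp_rot: [-3.141, -0.001, 0.001]
ft_force: [-0.0, -1.1, -2.0]
gripper_width: 0.0441
grip_force: 4.3
time: 9.6
ee_pos: [0.5278, 0.1304, 0.0204]
tcp_rot: [3.141, 0.0, -0.001]
ft_force: [-0.4, 0.2, -1.9]
gripper_width: 0.0442
grip_force: 4.3
scene 0.73 [344.6 205.8 357.7 225.5]
scene 0.58 [357.6 237.3 374.2 262.4]
```

View pics/s6.png

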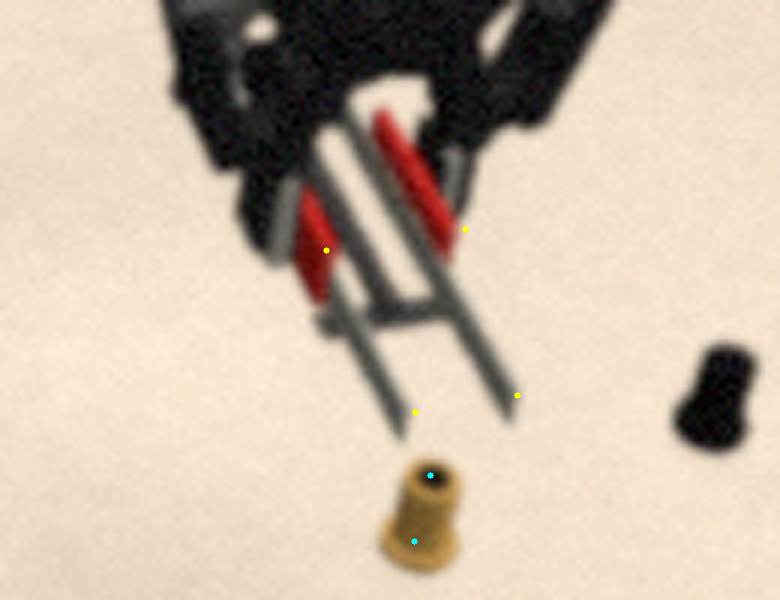

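The tongs are held level, 54 mm up. Blade tips show at px ≈ (347,197) and (365,195), and the black bushing at (399,196) is clear. The small brass bushing matches my estimate to about 1 px, though it sits slightly more to +y relative to the tongs. I'll nudge, lower part way and check by numbers.

```bash
python3 -m handwheel '[[[0.1,-0.1,0.5],[0,0,0]],[[0.1,-0.05,0.5],[0,0,0]],[[0.1,0,0.5],[0,0,0]],[[0,0,0.3],[0,0,0]],[[0,0,0],[0,0,0]],[[0,0,0],[0,0,0]]]'
cat > tips.py <<'E'
from t import *
im=env.capture("scene");h=cv2.cvtColor(im,cv2.COLOR_RGB2HSV).astype(int)
x,y,z=env.observe()["ee_pos"];zu=z+.034;print("ee",x,y,z)
g=cv2.cvtColor(im,cv2.COLOR_RGB2GRAY).astype(float)
# predicted row-wise blade centres vs darkest measured, at several blade x
for s in(-1,1):
    for bx in(55,65,75,84):
        u,v=w2px("scene",[[x+bx/1e3,y+s*.0155,zu+.011]])[0];r=int(round(v));
        c=np.arange(int(u)-5,int(u)+7);w=np.clip(g[r,c].max()-12-g[r,c],0,None);print("blade",s,bx,"pred",u.round(1),r,"meas",(w@c/max(w.sum(),1e-6)).round(2),h[r,c,1].max())
for r in env.masks_of("brass_bushing","scene"):
    m=r["mask"];rows=np.nonzero(m.any(1))[0];print("brass",round(r["p"],2),r["box"],[(int(q),np.nonzero(m[q])[0].mean().round(1)) for q in rows[::3]])
print("pred bushing axis",w2px("scene",[[.606,.131,q] for q in(0,.015,.03)]).round(1).tolist())
E
python3 tips.py
```

```text
time: 10.4
ee_pos: [0.5309, 0.1325, 0.0023]
tcp_rot: [3.141, 0.0, 0.0]
ft_force: [0.4, 0.3, -1.9]
gripper_width: 0.0444
grip_force: 4.3
ee 0.5309804616757415 0.13252867231571888 0.0025185102496761425
blade -1 55 pred 341.3 195 meas 339.78 44
blade -1 65 pred 343.3 199 meas 341.93 42
blade -1 75 pred 345.3 203 meas 344.02 42
blade -1 84 pred 347.2 207 meas 348.1 112
blade 1 55 pred 357.5 193 meas 357.57 42
blade 1 65 pred 359.6 197 meas 359.95 42
blade 1 75 pred 361.7 200 meas 361.57 45
blade 1 84 pred 363.7 204 meas 363.52 40
brass 0.66 [356.1, 235.7, 376.3, 261.6] [(234, np.float64(367.5)), (237, np.float64(368.0)), (240, np.float64(368.0)), (243, np.float64(367.5)), (246, np.float64(366.5)), (249, np.float64(365.0)), (252, np.float64(364.5)), (255, np.float64(365.0)), (258, np.float64(365.0)), (261, np.float64(366.0))]
brass 0.56 [342.0, 204.6, 358.2, 224.1] [(206, np.float64(351.0)), (209, np.float64(352.0)), (212, np.float64(351.0)), (215, np.float64(350.5)), (218, np.float64(349.5)), (221, np.float64(349.5)), (224, np.float64(350.0))]
pred bushing axis [[348.6, 219.8], [349.9, 214.3], [351.2, 208.7]]
```

```bash
python3 -m handwheel '[[[0,-0.1,0.5],[0,0,0]],[[0,0,0.5],[0,0,0]],[[0,0,0.6],[0,0,0]],[[0,0,0.6],[0,0,0]],[[0,0,0.5],[0,0,0]],[[0,0,0.4],[0,0,0]],[[0,0,0],[0,0,0]],[[0,0,0],[0,0,0]]]'; python3 tips.py
```

```text
time: 11.3
ee_pos: [0.5309, 0.1335, -0.0286]
tcp_rot: [3.141, 0.0, 0.0]
ft_force: [0.3, 0.5, -2.1]
gripper_width: 0.0442
grip_force: 4.3
ee 0.531068112726232 0.1335007915917117 -0.028411759736067847
blade -1 55 pred 339.4 207 meas 338.2 41
blade -1 65 pred 341.4 211 meas 341.43 105
blade -1 75 pred 343.3 215 meas 344.97 158
blade -1 84 pred 345.1 219 meas 346.89 164
blade 1 55 pred 355.2 204 meas 354.9 41
blade 1 65 pred 357.2 208 meas 355.25 138
blade 1 75 pred 359.3 212 meas 358.22 150
blade 1 84 pred 361.2 216 meas 361.15 50
brass 0.66 [353.6, 234.3, 375.9, 261.4] [(234, np.float64(367.5)), (237, np.float64(368.5)), (240, np.float64(368.5)), (243, np.float64(368.0)), (246, np.float64(366.5)), (249, np.float64(365.0)), (252, np.float64(365.0)), (255, np.float64(365.5)), (258, np.float64(366.0)), (261, np.float64(366.5))]
brass 0.48 [346.9, 206.5, 357.4, 223.3] [(207, np.float64(351.5)), (210, np.float64(351.5)), (213, np.float64(351.0)), (216, np.float64(351.0)), (219, np.float64(351.0)), (222, np.float64(351.0))]
pred bushing axis [[348.6, 219.8], [349.9, 214.3], [351.2, 208.7]]
```

No contact, and the bushing stands between the blades. Pinching.

```bash
python3 -m handwheel '[[[0,0,0],[0,0,0]],[[0,0,0],[0,0,0]],[[0,0,0],[0,0,0]],[[0,0,0],[0,0,0]],[[0,0,0],[0,0,0]],[[0,0,0],[0,0,0]]]' 0.2 35
python3 -m handwheel '[[[0,0,-0.5],[0,0,0]],[[0,0,-0.5],[0,0,0]],[[0,0,-1],[0,0,0]],[[0,0,-1],[0,0,0]],[[0,0,0],[0,0,0]],[[0,0,0],[0,0,0]],[[0,0,0],[0,0,0]]]'; python3 tips.py | grep -v blade
```

```text
time: 12.0
ee_pos: [0.5311, 0.1335, -0.0283]
tcp_rot: [3.142, -0.001, -0.0]
ft_force: [-1.3, 0.5, 0.4]
gripper_width: 0.0301
grip_force: 34.7
time: 12.7
ee_pos: [0.5307, 0.1335, 0.0013]
tcp_rot: [3.141, 0.0, -0.0]
ft_force: [-0.1, -0.3, -3.1]
gripper_width: 0.0304
grip_force: 34.8
ee 0.5305954915875835 0.13344690700626977 0.0011710035903581967
brass 0.9 [355.5, 233.9, 377.2, 262.9] [(234, np.float64(367.5)), (237, np.float64(368.0)), (240, np.float64(368.5)), (243, np.float64(368.0)), (246, np.float64(366.5)), (249, np.float64(364.5)), (252, np.float64(365.0)), (255, np.float64(365.5)), (258, np.float64(365.5)), (261, np.float64(366.5))]
brass 0.59 [345.3, 195.1, 360.0, 216.4] [(194, np.float64(354.5)), (197, np.float64(354.5)), (200, np.float64(355.0)), (203, np.float64(355.0)), (206, np.float64(356.0)), (209, np.float64(353.0)), (212, np.float64(353.5))]
pred bushing axis [[348.6, 219.8], [349.9, 214.3], [351.2, 208.7]]
```

Lifted: the bushing's box rose about 10 px and the weight increased. Carrying it to the dish.

```bash
python3 -m handwheel '[[[0,1,0],[0,0,0]],[[0,1.7,0],[0,0,0]],[[0,1.7,0],[0,0,0]],[[0,1.7,0],[0,0,0]],[[0,1.7,0],[0,0,0]],[[0,1.7,0],[0,0,0]],[[0,1.7,0],[0,0,0]],[[0,1.7,0],[0,0,0]],[[0,1.7,0],[0,0,0]],[[0,1.7,0],[0,0,0]]]'
python3 -m handwheel '[[[-0.1,1.7,0],[0,0,0]],[[-0.1,1.7,0],[0,0,0]],[[-0.1,1.7,0],[0,0,0]],[[-0.1,1.7,0],[0,0,0]],[[-0.1,1.7,0],[0,0,0]],[[-0.1,1.7,0],[0,0,0]],[[-0.1,1.7,0],[0,0,0]],[[-0.1,1.7,0],[0,0,0]],[[-0.1,1.7,0],[0,0,0]],[[0,1.7,0],[0,0,0]]]'
python3 -m handwheel '[[[0,0,0],[0,0,0]],[[0,0,0],[0,0,0]],[[0,0,0],[0,0,0]]]'
python3 - <<'E'
from t import *
im=env.capture("scene");x,y,z=env.observe()["ee_pos"]
for r in env.masks_of("brass_bushing","scene"): ys,xs=np.nonzero(r["mask"]);print(round(r["p"],2),np.round(r["box"],1),xs.mean(),ys.mean(), px2w("scene",xs.mean(),ys.mean(),.045).round(4))
u0,v0=115,180;F=6
im2=cv2.convertScaleAbs(cv2.resize(im[v0:v0+95,u0:u0+130],None,fx=F,fy=F,interpolation=cv2.INTER_CUBIC),alpha=2)
C=[.605,-.2042]
a=np.linspace(0,2*np.pi,40);P=np.array([[C[0]+.036*np.cos(t),C[1]+.036*np.sin(t),.008] for t in a]);B=[[x+.075,y-.0015,q] for q in(.03,.06)]
for pts,c in((P,(255,0,255)),(B,(0,255,255))):
    for u,v in w2px("scene",pts): cv2.circle(im2,(int((u-u0+.5)*F),int((v-v0+.5)*F)),2,c,-1)
cv2.imwrite("pics/s7.png",im2[:,:,::-1])
E
```

```text
time: 13.8
ee_pos: [0.5306, -0.0309, 0.0013]
tcp_rot: [3.141, 0.0, -0.0]
ft_force: [0.2, -0.0, -2.0]
gripper_width: 0.0302
grip_force: 34.9
time: 14.8
ee_pos: [0.5217, -0.2009, 0.0014]
tcp_rot: [-3.142, 0.0, -0.0]
ft_force: [1.1, -0.2, -1.9]
gripper_width: 0.0302
grip_force: 34.9
time: 15.1
ee_pos: [0.5217, -0.199, 0.0014]
tcp_rot: [-3.141, 0.001, 0.0]
ft_force: [-0.6, -0.3, -2.9]
gripper_width: 0.0299
grip_force: 34.9
0.91 [355.  236.2 374.8 261.7] 366.05940594059405 247.9628712871287 [0.7058 0.1149 0.045 ]
0.69 [162.4 220.6 172.4 242.6] 165.07368421052632 231.51052631578946 [ 0.6008 -0.1993  0.045 ]
```

View pics/s7.png

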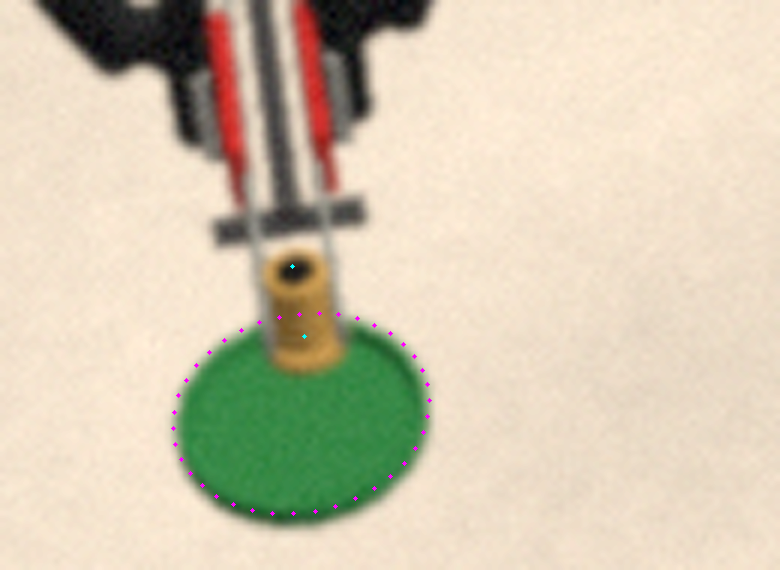

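The bushing is upright between the blades at px (165,231) and about 8 mm short of the dish centre in x, as planned to keep the foot clear of the rim. Correcting y by 4 mm and lowering.

```bash
python3 -m handwheel '[[[0,0.2,0.3],[0,0,0]],[[0,0.2,0.5],[0,0,0]],[[0,0,0.5],[0,0,0]],[[0,0,0.5],[0,0,0]],[[0,0,0.5],[0,0,0]],[[0,0,0.2],[0,0,0]],[[0,0,0],[0,0,0]],[[0,0,0],[0,0,0]]]'
python3 -m handwheel '[[[0,0,0.1],[0,0,0]],[[0,0,0],[0,0,0]],[[0,0,0.05],[0,0,0]],[[0,0,0],[0,0,0]],[[0,0,0],[0,0,0]]]'
```

```text
time: 16.0
ee_pos: [0.522, -0.2035, -0.0235]
tcp_rot: [3.141, -0.0, -0.0]
ft_force: [0.3, 0.3, -2.2]
gripper_width: 0.0302
grip_force: 34.9
time: 16.5
ee_pos: [0.5219, -0.2035, -0.025]
tcp_rot: [3.141, -0.0, -0.0]
ft_force: [0.5, 0.1, -2.6]
gripper_width: 0.0299
grip_force: 34.9
```

```bash
python3 -m handwheel '[[[0,0,0.05],[0,0,0]],[[0,0,0],[0,0,0]],[[0,0,0.05],[0,0,0]],[[0,0,0],[0,0,0]],[[0,0,0],[0,0,0]]]'
```

```text
time: 17.0
ee_pos: [0.522, -0.2036, -0.0258]
tcp_rot: [3.141, -0.0, 0.0]
ft_force: [-2.9, 0.9, 3.1]
gripper_width: 0.0303
grip_force: 35.2
```

Contact with the dish floor: force z went from -2.6 to +3.1. Opening to 44 mm and raising straight up.

```bash
python3 -m handwheel '[[[0,0,0],[0,0,0]],[[0,0,0],[0,0,0]],[[0,0,0],[0,0,0]],[[0,0,0],[0,0,0]],[[0,0,0],[0,0,0]]]' 0.518 35
python3 -m handwheel '[[[0,0,-0.3],[0,0,0]],[[0,0,-0.5],[0,0,0]],[[0,0,-0.7],[0,0,0]],[[0,0,-1],[0,0,0]],[[0,0,-1],[0,0,0]],[[0,0,-1],[0,0,0]],[[0,0,0],[0,0,0]],[[0,0,0],[0,0,0]]]'
python3 - <<'E'
from t import *
im=env.capture("scene")
for r in env.masks_of("brass_bushing","scene"): ys,xs=np.nonzero(r["mask"]);print(round(r["p"],2),np.round(r["box"],1),xs.mean(),ys.mean(), px2w("scene",xs.mean(),ys.mean(),.018).round(4))
E
```

```text
time: 17.5
ee_pos: [0.5218, -0.2035, -0.0262]
tcp_rot: [-3.142, 0.0, -0.0]
ft_force: [-0.5, -0.1, -2.6]
gripper_width: 0.044
grip_force: 4.3
time: 18.3
ee_pos: [0.522, -0.2036, 0.0194]
tcp_rot: [3.141, -0.001, -0.0]
ft_force: [-0.4, -0.1, -2.4]
gripper_width: 0.044
grip_force: 4.3
0.66 [356.8 236.6 375.3 263.4] 366.01977401129943 248.27966101694915 [0.6875 0.1277 0.018 ]
0.62 [157.8 231.1 171.6 249.8] 163.78743961352657 242.2173913043478 [ 0.6006 -0.2044  0.018 ]
```

The bushing stands in the dish, about 7 mm off centre. Taking the tongs back to their original free spot.

```bash
python3 -m handwheel '[[[-0.2,-1.7,0],[0,0,0]],[[-0.2,-2,0],[0,0,0]],[[-0.2,-2,0],[0,0,0]],[[-0.2,-2,0],[0,0,0]],[[-0.2,-2,0],[0,0,0]],[[-0.2,-2,0],[0,0,0]],[[-0.2,-2,0],[0,0,0]],[[-0.2,-2,0],[0,0,0]],[[-0.2,-2,0],[0,0,0]],[[-0.2,-1,0],[0,0,0]]]'
python3 -m handwheel '[[[0,0,1],[0,0,0]],[[0,0,1],[0,0,0]],[[0,0,1],[0,0,0]],[[0,0,1],[0,0,0]],[[0,0,0.7],[0,0,0]],[[0,0,0.3],[0,0,0]],[[0,0,0.2],[0,0,0]],[[0,0,0],[0,0,0]],[[0,0,0],[0,0,0]]]'
```

```text
time: 19.4
ee_pos: [0.5009, -0.0143, 0.0186]
tcp_rot: [-3.141, 0.001, 0.002]
ft_force: [-0.5, -0.6, -2.5]
gripper_width: 0.044
grip_force: 4.3
time: 20.3
ee_pos: [0.502, -0.0165, -0.0328]
tcp_rot: [3.141, -0.0, -0.0]
ft_force: [-0.2, -0.2, -1.4]
gripper_width: 0.0445
grip_force: 4.3
```

```bash
python3 -m handwheel '[[[0,0,0.1],[0,0,0]],[[0,0,0],[0,0,0]],[[0,0,0],[0,0,0]]]'
python3 -m handwheel '[[[0,0,0],[0,0,0]],[[0,0,0],[0,0,0]],[[0,0,0],[0,0,0]],[[0,0,0],[0,0,0]],[[0,0,0],[0,0,0]],[[0,0,0],[0,0,0]]]' 1
python3 -m handwheel '[[[0,0,-1],[0,0,0]],[[0,0,-2],[0,0,0]],[[0,0,-3],[0,0,0]],[[0,0,-4],[0,0,0]],[[0,0,-3],[0,0,0]],[[0,0,0],[0,0,0]],[[0,0,0],[0,0,0]]]'
python3 - <<'E'
from t import *
tongs()
for l in("tongs","brass_bushing","black_bushing"):
    for r in env.masks_of(l,"scene"): ys,xs=np.nonzero(r["mask"]);print(l,round(r["p"],2),np.round(r["box"],1),px2w("scene",xs.mean(),ys.mean(),.015).round(4))
E
```

```text
time: 20.6
ee_pos: [0.5023, -0.0165, -0.0335]
tcp_rot: [3.141, -0.001, 0.0]
ft_force: [-1.0, -0.4, 3.5]
gripper_width: 0.0442
grip_force: 4.4
time: 21.2
ee_pos: [0.5019, -0.0165, -0.0341]
tcp_rot: [3.142, 0.0, -0.0]
ft_force: [0.1, -0.4, 1.0]
gripper_width: 0.0855
grip_force: 0.0
time: 21.9
ee_pos: [0.5022, -0.0165, 0.0969]
tcp_rot: [3.141, -0.002, 0.0]
ft_force: [-0.6, 0.2, -0.4]
gripper_width: 0.0855
grip_force: 0.0
scene red [265 172  10  23  79] [0.496  0.0083 0.0155] ang -0.5
scene red [241 175   9  28  99] [ 0.4995 -0.0409  0.0155] ang -2.1
tongs 0.87 [232.3 159.2 280.9 226.4] [ 0.4962 -0.0158  0.015 ]
tongs 0.75 [130.2 113.9 181.7 171.4] [ 0.3076 -0.1896  0.015 ]
brass_bushing 0.98 [357.5 236.3 374.6 262.3] [0.6861 0.1296 0.015 ]
black_bushing 0.51 [392.1 183.7 409.2 208.1] [0.5827 0.2403 0.015 ]
```

The tongs lie as at the start and the gripper is clear. One recheck of the bushing in the dish, then I'll hand in.

```bash
python3 - <<'E'
from t import *
im=env.capture("scene");h=cv2.cvtColor(im,cv2.COLOR_RGB2HSV).astype(int)
m=(h[...,0]>10)&(h[...,0]<28)&(h[...,1]>100);m[:215]=0;m[270:]=0;m[:,:140]=0;m[:,190:]=0
ys,xs=np.nonzero(m);print(len(xs),xs.min(),xs.max(),ys.min(),ys.max(),[(r,np.ptp(np.nonzero(m[r])[0])+1,np.nonzero(m[r])[0].mean().round(1)) for r in range(ys.min(),ys.max()+1,3) if m[r].any()])
print(w2px("scene",[[.6,-.2044,.003],[.6,-.2044,.033]]).round(1).tolist())
E
```

```text
206 158 171 233 251 [(233, np.int64(6), np.float64(163.5)), (236, np.int64(11), np.float64(163.4)), (239, np.int64(10), np.float64(163.5)), (242, np.int64(11), np.float64(165.0)), (245, np.int64(14), np.float64(164.5)), (248, np.int64(13), np.float64(164.0)), (251, np.int64(7), np.float64(164.0))]
[[164.7, 247.5], [162.7, 236.3]]
```

Its axis and height match a bushing standing upright on the dish floor.

```bash
python3 -c "
from workcell import env
print(env.hand_in())"
```

```text
the job is handed in; nothing more can be done
None
```

I handed the job in at about 22 s; no verdict came back, but my last camera check showed the brass bushing upright in the dish about 7 mm off centre, the tongs flat and released at their original spot, and the black bushing where it started.

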